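# Put the culture dish under the sprung magnifier and hold the lens over it

### The arm

A 6-joint arm with a two-finger parallel gripper is mounted at the origin on the work surface. World frame = base frame: x ahead of the robot, y to its left, z up, the work surface at z = 0. Lengths are in m, angles in rad, forces in N, time in s.
With the tool pointing down it reaches from about 0.325 to 0.9 m from the base axis. Payload 6.1 kg.
Tool frame: the origin (TCP) lies at the very end of the fingers, on their centre line; the grasp point (between the pads) lies 19 mm behind it (r.grasp_offset is the distance from the TCP to the grasp point, in m); x points along the fingers, y is the direction in which the jaws open and shut, and the axes are right-handed (so a half turn about x gives the same grasp; the last joint's range is limited). The gripper opens to 87 mm and grips with 3 to 60 N. Pads are 19 mm wide; open, the fingers measure 117 mm over their backs; the gripper's body (75 mm by 190 mm) begins 51 mm behind the grasp point.
Start: joints at [1.182, 0.22, 1.526, -0, 1.395, -0.126], TCP at [0.162, 0.604, 0.223] pointing down, gripper open.
Joint ranges: [-2.98, 2.98], [-0.91, 2.08], [0.09, 2.57], [-1.24, 4.39], [0.2, 2.65], [-2.68, 2.68]. Speed limits (rad/s): [2.57, 2.57, 3.01, 3.14, 3.14, 3.14].

### API

Orientations are given as a unit quaternion [x, y, z, w].
In Python, from station import r, get_image gives the robot as it stands. The module is installed in compiled form; this text tells all that it offers.
- The arm moves only by the tool servo_tool, never from a script. Its argument "targets" is a list that holds one entry, the list of rows, each a list of 5 numbers: the closure in counts, from 0 (fully open) to 255 (shut), then the shift along the tool's x, y, z in m, then the turn about the tool's x in degrees. A call has 1 to 8 rows; each row is the pose to reach, as a shift and turn from the pose commanded when the call began, along the tool's axes at that moment; what a row does not reach only later rows make up. A row lasts 1/12 s, in which the tool goes at most 41.7 mm and 7.16 degrees, less where a joint would pass 70% of its speed; a pose out of reach is approached as far as the arm can. A call with a gripper value outside its range is refused whole. The fingers move at their own pace and stop on an object; "squeeze" is the grip in N (left out, the last holds). Time passes only in rows, so rows that repeat a pose let the fingers close. It gives the time, the measured TCP pose, the force and the opening at its end, in the units of the state.
- r.get_obs(): the state, without advancing time (a new reading comes with each control period).
- get_image(name): name is "scene" or "top"; returns a dict with "pixels" (480x640x3 uint8, red, green, blue), "fx", "fy", "cx", "cy" (pixels), "k1" (the pictures are not rectified: a ray, as slopes to the right and down, at radius r is drawn at 1 + k1 r^2 times it, then the intrinsics apply), "origin" and "attitude" of the camera in the world. Camera axes: x right, y down, z forward; pixel columns grow to the right and rows downward; lengths in m; the calibration is good to about 2 mm. A picture is of the moment at which its call begins. There is no depth.
- r.finish_job(): hands the job in, once; it reports no verdict.
The state is a dict: "t": time; "joint_pos": joint angles; "joint_velocities": joint speeds; "effort": joint torques, N m; "tcp_pos": TCP position; "eef_rot": TCP orientation; "force": force on the tool from outside, world axes, zero at the start; "torque": the same for the moment, N m; "width": finger opening in m.
Only numpy, scipy, OpenCV 4.12 (cv2) and the standard library are available. Lean on these libraries where they do the work, as an engineer would, in place of code of your own. Each camera call takes 0.05 s, during which the arm holds its last target.

### The job

Pick up the small closed dish from the bench, keep it level, and set it down gently, centred, on the raised round stage of the dish viewer, then let go of it. Then take the viewer's magnifier arm by its upright handle, swing it against its spring over the dish all the way to its stop, and hold it there: the program finishes while still holding the arm at the stop (it springs back if let go). Leave the crucible, the small bottle and the jar where they stand.

Things in the scene. Friction and masses are not known exactly. Their poses are not given: they have to be found in the camera images.
- dish_center (a point): Centre of the closed dish: a flat round lidded dish of clear plastic with a white paper disc under the lid, 60 mm diameter, 16 mm tall, about 30 g; this point is on its axis, half-way up (8 mm above its underside), z up. It starts flat on the bench, well to the left or to the right of the viewer. Grasp it across its diameter, in any direction.
- stage_top (a point): Centre of the top of the viewer's fixed raised stage: white disc, 44 mm diameter, 6 mm thick, on a 28 mm post, top 50 mm above the bench (narrower than the dish, so fingertips can pass beside it). Axes: z up, x level, from the stage to the arm's pivot column 110 mm away (column and hub 104 mm high, hub 32 mm diameter). Base plate below: 200 x 110 mm, 12 mm high. The viewer's place and yaw vary.
- pivot (a point): Point on the vertical pivot axis of the magnifier arm, at the arm's mid height 92 mm above the bench; axes as the viewer's (x away from the stage, z up).
- lens_arm (a joint): Magnifier arm angle about its vertical pivot, rad: 0 = swung out at rest (to the viewer's +y side), 1.4 = at its stop, lens over the stage, arm pointing from pivot along the viewer's -x. Grows counter-clockwise from above. A spring pulls it back to 0: 1.3 N at the handle to start, 4.2 N at the stop. Flat bar 14 mm wide, 88 to 96 mm above the bench; 70 mm lens ring 110 mm from the pivot.
- handle (a point): Middle of the magnifier arm's handle: an upright black round post, 14 mm diameter, at the arm's free end 168 mm from the pivot axis, reaching from 96 to 151 mm above the bench. This point is on its axis, 126 mm above the bench and 30 mm above the arm's top face. Moves with the arm; its x axis points along the arm towards the pivot.
- crucible_center (a point): Bystander: small empty porcelain crucible, an open white cup 44 mm across its mouth, 28 mm at its foot, 34 mm tall, this point half-way up. It starts on the bench on the other side from the closed dish.
- vial_center (a point): Bystander: small amber bottle with a cap, 42 mm diameter, 75 mm tall, this point half-way up.
- jar_center (a point): Bystander: white jar with a cap, 64 mm diameter, 75 mm tall, this point half-way up.
Not all that is in view belongs to the job. Leave any brown or pink look-alike of the part that bears dish_center alone.

How it is judged:
By the outcome, as a careful person would: the job done as asked, in the order asked, and still so for the second after the job is handed in, while the arm keeps its last pose, push and grip.
It also fails if it takes over 64 s, if anything falls off the work surface, if the arm or the gripper's body presses on something with over 40 N, if the wrist force passes 120 N, or if a joint passes its speed limit or range.

## Working session

There is one attempt and no reset: what is moved stays moved. The work goes in short steps, Python scripts to look and compute and a tool call to move; the robot and the scene stay as the last step left them, time stands still between calls to the robot, and variables do not carry over. Pictures are saved under pics/ and viewed, and the job is handed in when it is done.

Besides the shell and the picture viewer there is one more tool, called in YAML: its name, and indented under it one key for each argument. servo_tool: Moves the arm, as the interface text tells. Its arguments: {"type":"object","properties":{"targets":{"type":"array"},"squeeze":{"type":"number"}},"required":["targets"]}

```bash
mkdir -p pics; ls; cat > h.py <<'E'
import numpy as np, cv2
from station import r, get_image
from scipy.spatial.transform import Rotation as R
def cam(n,save=None):
    d=get_image(n)
    if save: cv2.imwrite('pics/'+save+'.png',cv2.cvtColor(d['pixels'],cv2.COLOR_RGB2BGR))
    return d
def rot(d):
    a=np.array(d['attitude'],float)
    return a if a.shape==(3,3) else R.from_quat(a).as_matrix()
def ray(d,u,v):
    K=np.array([[d['fx'],0,d['cx']],[0,d['fy'],d['cy']],[0,0,1]],float)
    x=(u-d['cx'])/d['fx'];y=(v-d['cy'])/d['fy']
    p=cv2.undistortPoints(np.array([[[u,v]]],float),K,np.array([d['k1'],0,0,0],float))[0,0]
    w=rot(d)@np.array([p[0],p[1],1.]);return np.array(d['origin'],float),w
def onz(d,u,v,z):
    o,w=ray(d,u,v);return o+w*(z-o[2])/w[2]
def proj(d,P):
    q=rot(d).T@(np.array(P,float)-np.array(d['origin'],float));x,y=q[:2]/q[2];s=1+d['k1']*(x*x+y*y)
    return d['cx']+d['fx']*x*s,d['cy']+d['fy']*y*s
E
python3 - <<'E'
from h import *
for n in('scene','top'):
    d=cam(n,n+'0');print(n,{k:v for k,v in d.items() if k!='pixels'})
o=r.get_obs();print(o,r.grasp_offset)
E
```

```text
pics
scene {'fx': 474.9001525532721, 'fy': 474.9001525532721, 'cx': 317.0321634598863, 'cy': 232.7218582408909, 'k1': 0.00992781421586552, 'origin': array([0.98725316, 0.81483717, 0.91021578]), 'attitude': array([ 0.22316565,  0.876551  , -0.41261881, -0.10770865])}
top {'fx': 457.11681755263197, 'fy': 457.11681755263197, 'cx': 316.6922857649025, 'cy': 236.3299659184825, 'k1': -0.0018178363251019093, 'origin': array([ 0.42797944, -0.03383617,  1.11799647]), 'attitude': array([ 0.71190234, -0.70061272,  0.03165619, -0.03653435])}
{'t': 0.1, 'joint_pos': array([ 1.18188023e+00,  2.21186324e-01,  1.52749918e+00, -2.76609109e-05,
        1.39472469e+00, -1.26118159e-01]), 'joint_velocities': array([ 0.00143112,  0.00064368, -0.00416684, -0.00140338, -0.00057939,
        0.00183474]), 'effort': array([ 7.80462824e-05, -4.95941913e+01, -3.88524234e+01,  7.01196981e-02,
        5.15822775e-02, -8.76209901e-05]), 'tcp_pos': array([0.16216942, 0.60300106, 0.22152116]), 'eef_rot': array([ 0.09202036,  0.7011655 , -0.09326808,  0.7008568 ]), 'force': array([ 0.10393641,  0.27438026, -0.67567434]), 'torque': array([-0.00480938,  0.01347145,  0.03287756]), 'width': 0.08707907242296764} 0.0187
```

View pics/scene0.png

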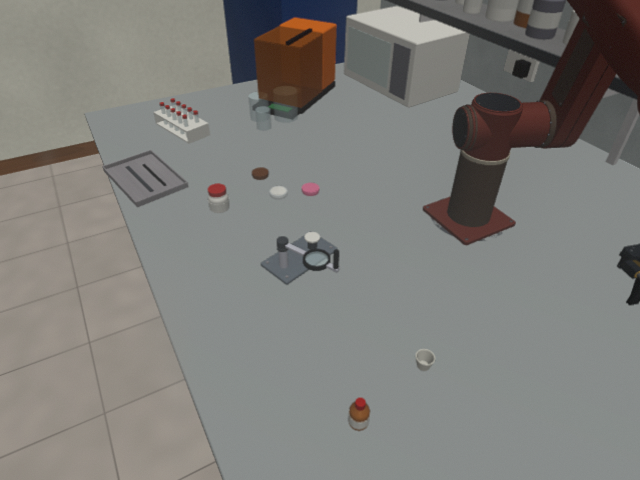

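View pics/top0.png

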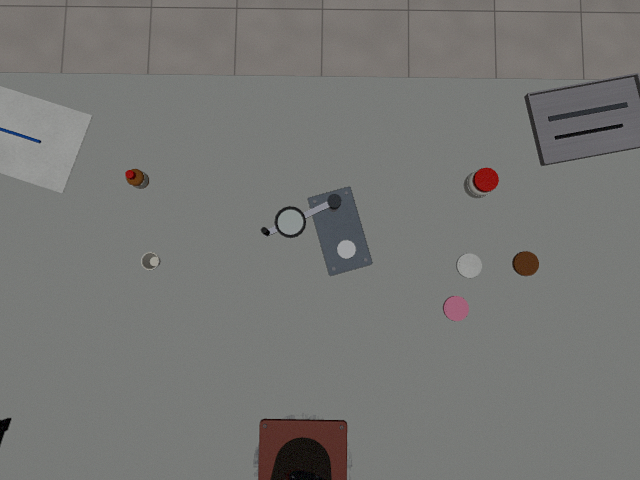

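The top view shows the white dish at about (469,265), with the pink look-alike at (456,308) and the brown one at (526,264). The stage is at (346,249), the pivot hub at (334,202) and the handle at (266,231). The crucible is at (150,261), the bottle at (136,178) and the jar at (483,181). Next I measure them.

```bash
cat > m.py <<'E'
from h import *
def blobs(d,box,lo,hi,amin=20):
    x0,y0,x1,y1=box
    hsv=cv2.cvtColor(d['pixels'],cv2.COLOR_RGB2HSV)[y0:y1,x0:x1]
    m=cv2.inRange(hsv,np.array(lo),np.array(hi))
    cs,_=cv2.findContours(m,cv2.RETR_EXTERNAL,cv2.CHAIN_APPROX_NONE)
    out=[]
    for c in cs:
        if cv2.contourArea(c)>amin:
            e=cv2.fitEllipse(c); out.append((e[0][0]+x0,e[0][1]+y0,e[1],cv2.contourArea(c)))
    return out
E
python3 - <<'E'
from m import *
t=cam('top');s=cam('scene')
print('dish top');
for b in blobs(t,(445,245,495,285),(0,0,150),(180,60,255)): print(b,onz(t,b[0],b[1],.016))
for b in blobs(s,(262,180,295,202),(0,0,150),(180,60,255)): print('s',b,onz(s,b[0],b[1],.016))
print('stage')
for b in blobs(t,(330,235,362,262),(0,0,150),(180,60,255)): print(b,onz(t,b[0],b[1],.05))
for b in blobs(s,(300,228,325,250),(0,0,150),(180,60,255)): print('s',b,onz(s,b[0],b[1],.05))
print('hub/handle dark top')
for b in blobs(t,(255,180,350,245),(0,0,0),(180,255,55),8): print(b,onz(t,b[0],b[1],.104),onz(t,b[0],b[1],.151))
for b in blobs(s,(262,225,345,275),(0,0,0),(180,255,55),8): print('s',b,onz(s,b[0],b[1],.104),onz(s,b[0],b[1],.126))
print('cruc',onz(t,150,261,.03),'bottle',onz(t,131,175,.075),'jar',onz(t,486,180,.075),'pink',onz(t,456,308,.016),'brown',onz(t,526,264,.016))
c=t['pixels'][170:290,240:390];cv2.imwrite('pics/t1.png',cv2.resize(c[:,:,::-1],None,fx=5,fy=5,interpolation=cv2.INTER_NEAREST))
c=s['pixels'][220:290,250:350];cv2.imwrite('pics/s1.png',cv2.resize(c[:,:,::-1],None,fx=7,fy=7,interpolation=cv2.INTER_NEAREST))
E
```

```text
dish top
(468.653226852417, 265.1375389099121, (21.780973434448242, 22.777156829833984), 382.5) [ 0.47075071 -0.39161111  0.016     ]
s (277.9811725616455, 190.56449031829834, (9.729093551635742, 17.452314376831055), 131.0) [ 0.47152388 -0.38824106  0.016     ]
stage
(345.9095468521118, 248.90113830566406, (16.782930374145508, 16.95390510559082), 222.0) [ 0.50279269 -0.09446528  0.05      ]
s (311.95338344573975, 236.33060550689697, (9.543790817260742, 14.9407958984375), 110.0) [ 0.50328496 -0.0908782   0.05      ]
hub/handle dark top
(264.9021062850952, 231.0389747619629, (5.152911186218262, 9.909481048583984), 36.5) [0.53610348 0.08978462 0.104     ] [0.5310918  0.08405464 0.151     ]
(290.0248107910156, 221.56975555419922, (29.69330406188965, 30.064647674560547), 698.5) [0.55827545 0.03414264 0.104     ] [0.55223606 0.03099174 0.151     ]
(334.0867919921875, 201.3330192565918, (11.807587623596191, 15.22363567352295), 137.0) [ 0.60558111 -0.06379042  0.104     ] [ 0.59734905 -0.062402    0.151     ]
s (335.4989700317383, 258.95883560180664, (3.27905011177063, 23.91945457458496), 51.0) [0.5235281  0.07161994 0.104     ] [0.53618222 0.09190084 0.126     ]
s (315.6790008544922, 258.140811920166, (21.384937286376953, 25.760086059570312), 81.5) [0.56569009 0.04538942 0.104     ] [0.5771937  0.06638609 0.126     ]
cruc [0.46787129 0.37105803 0.03      ] bottle [0.66557192 0.40900668 0.075     ] jar [ 0.66602345 -0.41564898  0.075     ] pink [ 0.36827614 -0.35993767  0.016     ] brown [ 0.47567891 -0.52918105  0.016     ]
```

View pics/t1.png

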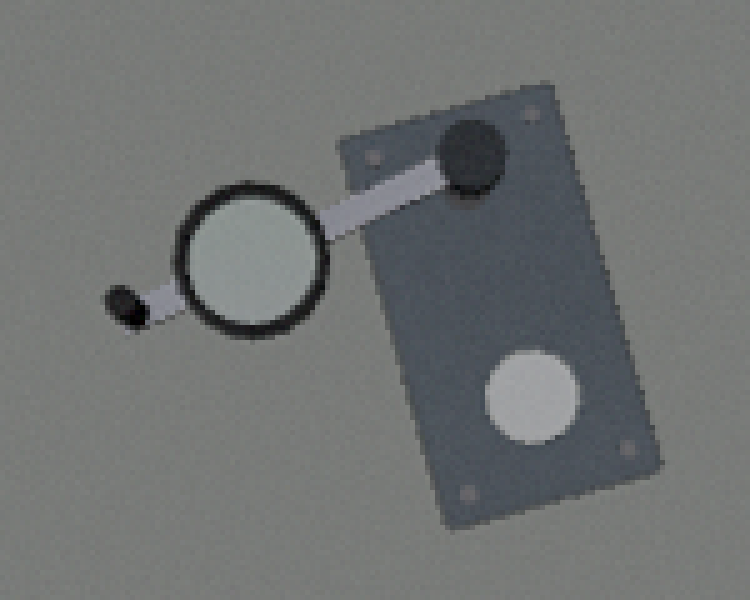

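View pics/s1.png

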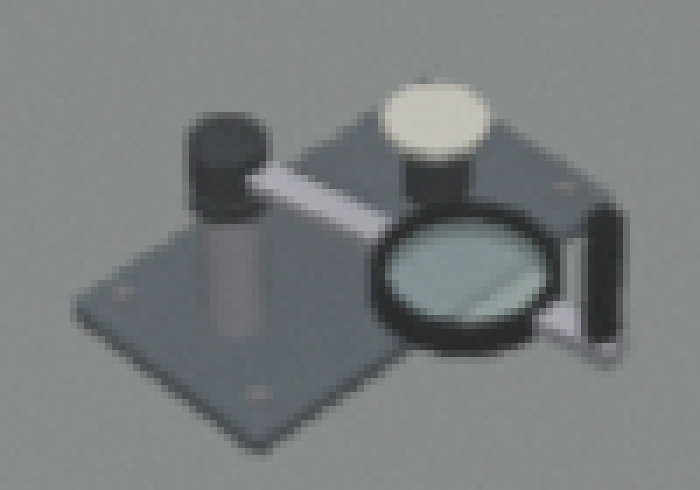

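```bash
cat >> h.py <<'E'
def plan(target,yaw=None,o=None):
    """shift in tool axes to reach world target; yaw = wanted angle of tool y (mod 180), deg"""
    o=o or r.get_obs();M=R.from_quat(o['eef_rot']).as_matrix()
    sh=M.T@(np.array(target)-o['tcp_pos']);y=np.degrees(np.arctan2(M[1,1],M[0,1]))
    print('t',round(o['t'],2),'tcp',o['tcp_pos'].round(4),'toolx',M[:,0].round(3),'yaw',round(y,1),'q',np.round(o['joint_pos'],2),'F',o['force'].round(1),'w',round(o['width'],4))
    print(' shift',sh.round(4),end=' ')
    if yaw is not None:
        t=-((yaw-y+90)%180-90);print('turn',round(t,1),'or',round(t-np.sign(t)*180,1),end='')
    print()
E
python3 - <<'E'
from h import *
for T,y in (((.471,-.391,.12),106),((.40,.30,.2215),106)): plan(T,y)
t=cam('top')
p=np.array([.503,-.094])
hub=onz(t,335,200.3,.104);print('hub',hub,np.linalg.norm(hub[:2]-p),np.degrees(np.arctan2(*(hub[:2]-p)[::-1])))
h=onz(t,264.4,230.4,.151);print('handle',h,np.linalg.norm((h-hub)[:2]),np.degrees(np.arctan2(*(h-hub)[:2][::-1])))
l=onz(t,290.0,221.6,.094);print('lens',l,np.linalg.norm((l-hub)[:2]),np.degrees(np.arctan2(*(l-hub)[:2][::-1])))
a=onz(t,240+340/5,170+142/5,.012);b=onz(t,240+447/5,170+528/5,.012);print(np.linalg.norm(a-b),np.degrees(np.arctan2(*(a-b)[:2][::-1])))
c=onz(t,240+551/5,170+84/5,.012);e=onz(t,240+661/5,170+466/5,.012);print(np.linalg.norm(c-e),np.degrees(np.arctan2(*(c-e)[:2][::-1])))
print((a+b+c+e)/4)
E
```

```text
t 0.2 tcp [0.1622 0.6032 0.2218] toolx [-0.    -0.001 -1.   ] yaw 74.9 q [ 1.18  0.22  1.53  0.    1.39 -0.13] F [-0.1  0.2  0.3] w 0.0869
 shift [ 0.1028 -0.8797  0.5565] turn -31.1 or 148.9
t 0.2 tcp [0.1622 0.6032 0.2218] toolx [-0.    -0.001 -1.   ] yaw 74.9 q [ 1.18  0.22  1.53  0.    1.39 -0.13] F [-0.1  0.2  0.3] w 0.0869
 shift [ 0.0006 -0.231   0.3084] turn -31.1 or 148.9
hub [ 0.60795985 -0.06581057  0.104     ] 0.10867941176397619 15.033368638540429
handle [0.53244333 0.08516185 0.151     ] 0.16880584757699077 116.57425492976162
lens [0.55949073 0.03486759 0.094     ] 0.1117378514867505 115.70739234881492
0.1955508197670522 16.334668769390444
0.19445480522036473 16.37982578849491
[ 0.54965274 -0.0815137   0.012     ]
```

servo_tool:
  targets:
    - [[0,0,-0.459,0.422,0],[0,0,-0.459,0.422,0],[0,0,-0.459,0.422,0],[0,0,-0.459,0.422,0],[0,0,-0.459,0.422,0],[0,0,-0.459,0.422,0],[0,0,-0.459,0.422,0],[0,0,-0.459,0.422,0]]
  squeeze: 10

```text
t: 0.92
tcp_pos: [0.3168, 0.3062, 0.2226]
eef_rot: [0.093, 0.701, -0.092, 0.701]
force: [0.6, 0.7, 0.1]
width: 0.0868
```

servo_tool:
  targets:
    - [[0,0,-0.634,0.331,0],[0,0,-0.634,0.331,0],[0,0,-0.634,0.331,0],[0,0,-0.634,0.331,0],[0,0,-0.634,0.331,0],[0,0,-0.634,0.331,0],[0,0,-0.634,0.331,0],[0,0,-0.634,0.331,0]]

```text
t: 1.58
tcp_pos: [0.3886, -0.0196, 0.2229]
eef_rot: [0.093, 0.7, -0.093, 0.702]
force: [1.3, 0.5, 0.3]
width: 0.0872
```

```bash
python3 - <<'E'
from h import *
plan((.471,-.391,.10))
E
```

```text
t 1.58 tcp [ 0.3886 -0.0196  0.2229] toolx [ 0.001 -0.    -1.   ] yaw 74.9 q [-0.25 -0.39  2.09  0.    1.43 -1.56] F [1.3 0.5 0.3] w 0.0872
 shift [ 0.1231 -0.3373  0.1759]
```

servo_tool:
  targets:
    - [[0,0.04,-0.337,0.176,0],[0,0.04,-0.337,0.176,0],[0,0.04,-0.337,0.176,0],[0,0.04,-0.337,0.176,0],[0,0.04,-0.337,0.176,0],[0,0.04,-0.337,0.176,0],[0,0.04,-0.337,0.176,0],[0,0.04,-0.337,0.176,0]]

```text
t: 2.25
tcp_pos: [0.4605, -0.3432, 0.1872]
eef_rot: [0.093, 0.701, -0.093, 0.701]
force: [0.5, 0.1, 1.0]
width: 0.0866
```

servo_tool:
  targets:
    - [[0,0.018,-0.046,0.025,0],[0,0.036,-0.046,0.025,0],[0,0.083,-0.046,0.025,0],[0,0.083,-0.046,0.025,0],[0,0.083,-0.046,0.025,0]]

```text
t: 2.67
tcp_pos: [0.4703, -0.3896, 0.1007]
eef_rot: [0.095, 0.703, -0.091, 0.699]
force: [0.1, 0.8, -0.6]
width: 0.087
```

```bash
python3 - <<'E'
from h import *
plan((.471,-.391,.05))
t=cam('top','t2');s=cam('scene','s2')
a=t['pixels'][200:330,400:560];b=s['pixels'][140:240,220:340]
cv2.imwrite('pics/c2.png',np.hstack([cv2.resize(a,(480,400),interpolation=0),cv2.resize(b,(320,400),interpolation=0)])[:,:,::-1])
E
```

```text
t 2.67 tcp [ 0.4703 -0.3896  0.1007] toolx [-0.006  0.006 -1.   ] yaw 74.9 q [-0.82  0.31  1.66  0.    1.18 -2.13] F [ 0.1  0.8 -0.6] w 0.087
 shift [ 0.0506 -0.0014  0.0014]
```

View pics/c2.png

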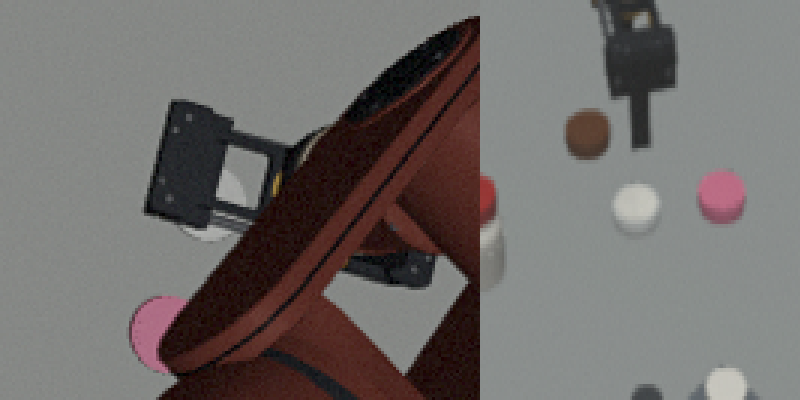

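```bash
python3 - <<'E'
from h import *
s=cam('scene')
o=r.get_obs();M=R.from_quat(o['eef_rot']).as_matrix()
for k in(.0435,.0585,-.0435): print(proj(s,o['tcp_pos']+M[:,1]*k))
g=cv2.cvtColor(s['pixels'],cv2.COLOR_RGB2GRAY)
print(g[165:182:3,270:292])
plan((.471,-.391,.03),75)
E
```

```text
(np.float64(277.7658859074625), np.float64(173.6634063211486))
(np.float64(278.6106253706353), np.float64(176.21363270897675))
(np.float64(273.1064756985805), np.float64(159.59755621437864))
[[141 140 142 141 140 110  50  42  45  43  45  44  66 113 139 141 138 140
  140 141 139 140]
 [141 140 138 140 140 111  57  42  42  43  46  47  65 116 139 140 139 141
  139 139 139 139]
 [140 140 140 140 138 114  64  44  45  42  44  46  60 111 140 141 140 140
  138 139 139 140]
 [140 140 139 139 141 118  69  45  43  44  41  41  53 107 140 138 139 139
  139 139 139 140]
 [140 139 140 138 140 135 131 129 129 131 135 138 140 140 140 139 141 140
  139 140 140 140]
 [140 139 140 139 139 140 141 140 139 139 139 139 140 140 140 139 139 141
  139 140 139 140]]
t 2.82 tcp [ 0.4739 -0.3925  0.1071] toolx [ 0.002 -0.002 -1.   ] yaw 75.0 q [-0.82  0.3   1.66  0.    1.18 -2.13] F [ 0.1 -0.3  0.1] w 0.0873
 shift [ 0.0771  0.0008 -0.0034] turn -0.0 or 180.0
```

servo_tool:
  targets:
    - [[0,0.03,0.001,-0.003,0],[0,0.06,0.001,-0.003,0],[0,0.077,0.001,-0.003,0],[0,0.077,0.001,-0.003,0],[0,0.077,0.001,-0.003,0],[0,0.077,0.001,-0.003,0]]

```text
t: 3.32
tcp_pos: [0.4719, -0.3916, 0.0309]
eef_rot: [0.091, 0.7, -0.094, 0.702]
force: [-0.1, -0.4, 0.2]
width: 0.0867
```

```bash
python3 - <<'E'
from m import *
s=cam('scene','s3');plan((.471,-.391,.004),75)
for b in blobs(s,(262,180,295,205),(0,0,130),(180,60,255)): print('s',b,onz(s,b[0],b[1],.014))
b=s['pixels'][150:220,230:330]
cv2.imwrite('pics/c3.png',cv2.resize(b,(700,490),interpolation=0)[:,:,::-1])
E
```

```text
t 3.37 tcp [ 0.472  -0.3919  0.031 ] toolx [ 0.004 -0.004 -1.   ] yaw 75.0 q [-0.82  0.39  1.7  -0.    1.05 -2.13] F [ 0.1  0.6 -0.1] w 0.0868
 shift [ 0.027   0.0007 -0.0013] turn -0.0 or 180.0
s (277.01805877685547, 192.95634078979492, (25.9317684173584, 37.85708236694336), 554.0) [ 0.47906053 -0.37983389  0.014     ]
```

View pics/c3.png

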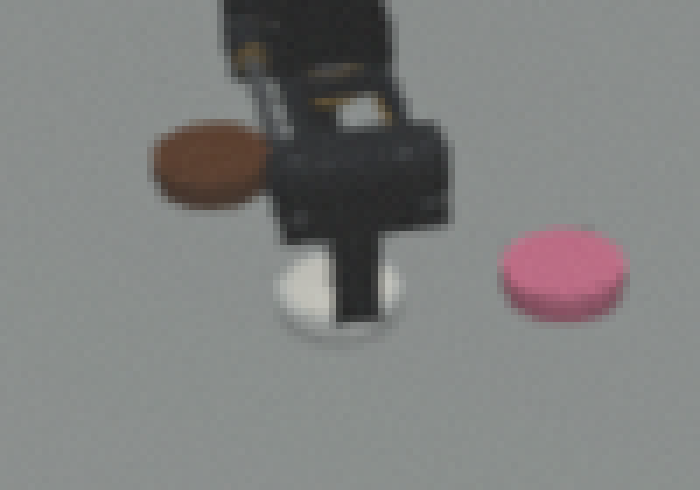

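servo_tool:
  targets:
    - [[0,0.012,0.001,-0.001,0],[0,0.022,0.001,-0.001,0],[0,0.027,0.001,-0.001,0],[0,0.027,0.001,-0.001,0],[0,0.027,0.001,-0.001,0]]

```text
t: 3.78
tcp_pos: [0.4693, -0.3889, 0.0004]
eef_rot: [0.093, 0.701, -0.093, 0.701]
force: [-0.8, 0.6, 2.9]
width: 0.0869
```

```bash
python3 - <<'E'
from h import *
plan((.471,-.391,.004),75)
E
```

```text
t 3.78 tcp [ 4.693e-01 -3.889e-01  4.000e-04] toolx [-0.  0. -1.] yaw 74.9 q [-0.82  0.43  1.71  0.    1.   -2.13] F [-0.8  0.6  2.9] w 0.0869
 shift [-0.0036 -0.0016  0.0022] turn -0.1 or 179.9
```

servo_tool:
  targets:
    - [[0,-0.002,0,0,0],[0,-0.002,0,0,0],[0,-0.002,0,0,0]]

```text
t: 4.03
tcp_pos: [0.4692, -0.3889, 0.0024]
eef_rot: [0.093, 0.701, -0.093, 0.701]
force: [0.0, 0.6, -0.2]
width: 0.0867
```

```bash
python3 - <<'E'
from h import *
plan((.471,-.391,.004),75)
E
```

```text
t 4.03 tcp [ 0.4692 -0.3889  0.0024] toolx [-0.  0. -1.] yaw 74.9 q [-0.82  0.43  1.71 -0.    1.   -2.13] F [ 0.   0.6 -0.2] w 0.0867
 shift [-0.0017 -0.0016  0.0022] turn -0.1 or 179.9
```

servo_tool:
  targets:
    - [[0,-0.001,-0.002,0.002,0],[30,-0.001,-0.002,0.002,0],[55,-0.001,-0.002,0.002,0],[65,-0.001,-0.002,0.002,0],[75,-0.001,-0.002,0.002,0],[85,-0.001,-0.002,0.002,0],[110,-0.001,-0.002,0.002,0],[110,-0.001,-0.002,0.002,0]]
  squeeze: 10

```text
t: 4.7
tcp_pos: [0.4707, -0.3914, 0.0036]
eef_rot: [0.093, 0.701, -0.093, 0.701]
force: [0.5, 0.4, -0.5]
width: 0.0599
```

```bash
python3 - <<'E'
from h import *
plan((.471,-.391,.004),75)
E
```

```text
t 4.7 tcp [ 0.4707 -0.3914  0.0036] toolx [-0.  0. -1.] yaw 74.9 q [-0.82  0.43  1.7  -0.    1.   -2.13] F [ 0.5  0.4 -0.5] w 0.0599
 shift [-0.0004  0.0005  0.0001] turn -0.1 or 179.9
```

servo_tool:
  targets:
    - [[110,-0.008,0,0,0],[110,-0.025,0,0,0],[110,-0.05,0,0,0],[110,-0.08,0,0,0],[110,-0.1,0,0,0],[110,-0.1,0,0,0],[110,-0.1,0,0,0]]

```text
t: 5.28
tcp_pos: [0.4718, -0.3924, 0.1059]
eef_rot: [0.092, 0.7, -0.094, 0.702]
force: [-0.7, 0.8, -1.0]
width: 0.0595
```

```bash
python3 - <<'E'
from m import *
plan((.503,-.094,.105),75)
s=cam('scene','s4')
b=s['pixels'][120:220,220:330]
cv2.imwrite('pics/c4.png',cv2.resize(b,(660,600),interpolation=0)[:,:,::-1])
E
```

```text
t 5.28 tcp [ 0.4718 -0.3924  0.1059] toolx [ 0.003 -0.003 -1.   ] yaw 74.9 q [-0.82  0.3   1.66 -0.    1.18 -2.13] F [-0.7  0.8 -1. ] w 0.0595
 shift [ 1.000e-04  2.963e-01 -4.730e-02] turn -0.1 or 179.9
```

View pics/c4.png

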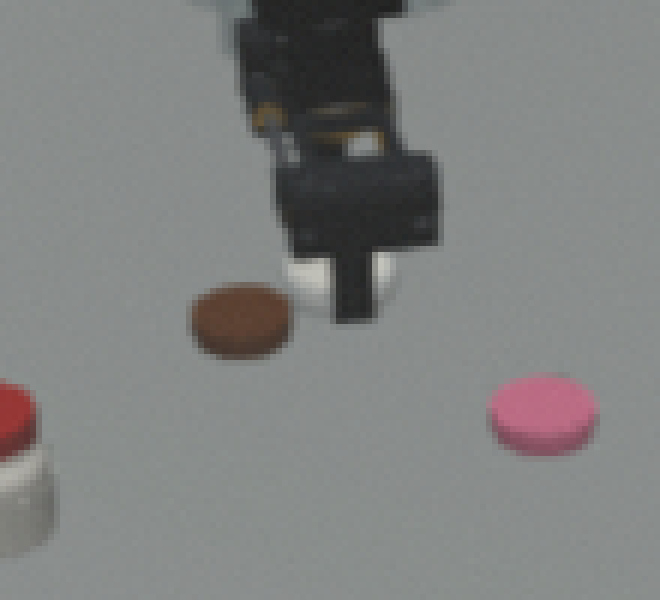

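The scene view shows the dish level between the fingers, at about crop (340,285), with the width at 59.5 mm. Next I carry it over the stage.

servo_tool:
  targets:
    - [[110,0,0.025,-0.004,0],[110,0,0.06,-0.01,0],[110,0,0.1,-0.016,0],[110,0,0.14,-0.022,0],[110,0,0.18,-0.029,0],[110,0,0.22,-0.035,0],[110,0,0.25,-0.04,0],[110,0,0.275,-0.044,0]]

```text
t: 6.0
tcp_pos: [0.498, -0.1113, 0.1016]
eef_rot: [0.093, 0.702, -0.092, 0.7]
force: [-0.2, -0.0, 0.5]
width: 0.0598
```

servo_tool:
  targets:
    - [[110,0,0.01,-0.002,0],[110,0,0.018,-0.002,0],[110,0,0.021,-0.003,0],[110,0,0.021,-0.003,0],[110,0,0.021,-0.003,0],[110,0,0.021,-0.003,0]]

```text
t: 6.5
tcp_pos: [0.5022, -0.0946, 0.1035]
eef_rot: [0.093, 0.701, -0.093, 0.701]
force: [0.1, -0.0, 0.0]
width: 0.0595
```

```bash
python3 - <<'E'
from m import *
plan((.503,-.094,.07),75)
s=cam('scene','s5');t=cam('top','t5')
b=s['pixels'][190:290,250:360];a=t['pixels'][190:290,280:400]
cv2.imwrite('pics/c5.png',np.hstack([cv2.resize(b,(395,360),interpolation=0),cv2.resize(a,(400,360),interpolation=0)])[:,:,::-1])
E
```

```text
t 6.5 tcp [ 0.5022 -0.0946  0.1035] toolx [-0. -0. -1.] yaw 74.9 q [-0.34  0.07  1.93 -0.    1.14 -1.65] F [ 0.1 -0.   0. ] w 0.0595
 shift [0.0335 0.0008 0.0006] turn -0.1 or 179.9
```

View pics/c5.png

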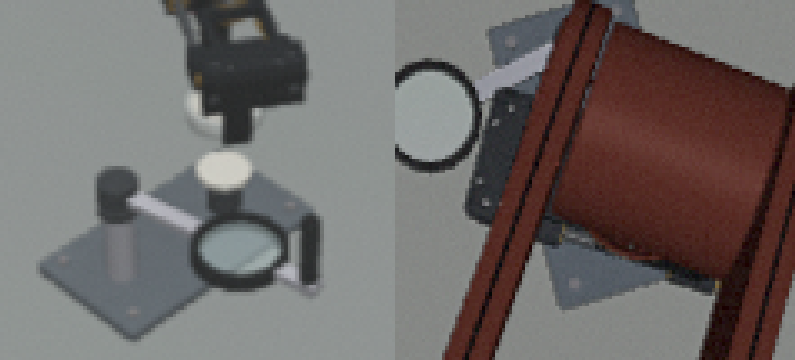

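```bash
python3 - <<'E'
from m import *
s=cam('scene');o=r.get_obs();M=R.from_quat(o['eef_rot']).as_matrix()
for k in (.03,.045):
  for z in(-.0095,0,.0095): print(k,z,np.round(proj(s,o['tcp_pos']+M[:,1]*k+M[:,2]*z),2))
g=cv2.cvtColor(s['pixels'],cv2.COLOR_RGB2GRAY)
print('rows214.. cols 308-324');print(g[218:233,308:324])
for b in blobs(s,(295,230,330,250),(0,0,150),(180,60,255)): print('s',b)
print(proj(s,(.503,-.094,.05)))
E
```

```text
0.03 -0.0095 [317.55 226.73]
0.03 0 [314.14 227.23]
0.03 0.0095 [310.72 227.74]
0.045 -0.0095 [318.87 230.13]
0.045 0 [315.43 230.65]
0.045 0.0095 [311.98 231.16]
rows214.. cols 308-324
[[ 54  57  49  45  44  44  44  42  43  44  44  44  41  40  42  42]
 [ 44  45  44  44  43  44  45  44  45  43  42  44  57  64  62  62]
 [ 41  43  45  46  44  44  43  44  43  45  44  62 125 161 144 123]
 [ 72  82  95  84  50  43  43  44  46  42  42  66 140 171 148 137]
 [170 178 180 145  67  44  44  44  44  42  44  60 121 150 138 139]
 [179 180 179 145  69  44  41  43  42  43  40  59 113 135 135 142]
 [167 170 171 141  65  43  45  43  44  44  44  55 108 129 132 142]
 [153 155 156 126  60  41  44  46  46  42  44  54  96 127 140 145]
 [144 150 149 118  59  41  46  44  44  45  43  57 105 138 145 146]
 [130 135 138 110  58  45  43  43  43  42  42  55 110 144 146 146]
 [135 134 133 107  55  41  41  40  45  43  46  62 113 145 146 144]
 [143 142 143 115  59  47  52  57  61  74  86 110 137 145 145 146]
 [145 144 142 127  97  93 114 130 130 132 133 138 145 145 146 146]
 [147 137 131 141 145 147 146 149 147 145 144 144 145 146 144 146]
 [183 188 188 190 192 193 192 187 170 154 146 145 146 145 145 145]]
s (311.9023323059082, 236.34537935256958, (9.973797798156738, 15.99130916595459), 121.0)
(np.float64(311.5197225605032), np.float64(235.67549067654676))
```

servo_tool:
  targets:
    - [[110,0.012,0.001,0,0],[110,0.026,0.002,0,0],[110,0.037,0.002,0,0],[110,0.043,0.002,0,0],[110,0.045,0.002,0,0],[110,0.045,0.002,0,0],[110,0.045,0.002,0,0]]

```text
t: 7.23
tcp_pos: [0.5031, -0.0916, 0.0588]
eef_rot: [0.093, 0.701, -0.093, 0.701]
force: [1.0, 0.1, -0.8]
width: 0.0596
```

```bash
python3 - <<'E'
from m import *
plan((.503,-.0925,.0535),75)
s=cam('scene','s6')
b=s['pixels'][200:275,255:355]
cv2.imwrite('pics/c6.png',cv2.resize(b,(800,600),interpolation=0)[:,:,::-1])
E
```

```text
t 7.23 tcp [ 0.5031 -0.0916  0.0588] toolx [ 0. -0. -1.] yaw 74.9 q [-0.33  0.14  1.95 -0.    1.05 -1.64] F [ 1.   0.1 -0.8] w 0.0596
 shift [ 0.0053 -0.0009  0.0002] turn -0.1 or 179.9
```

View pics/c6.png

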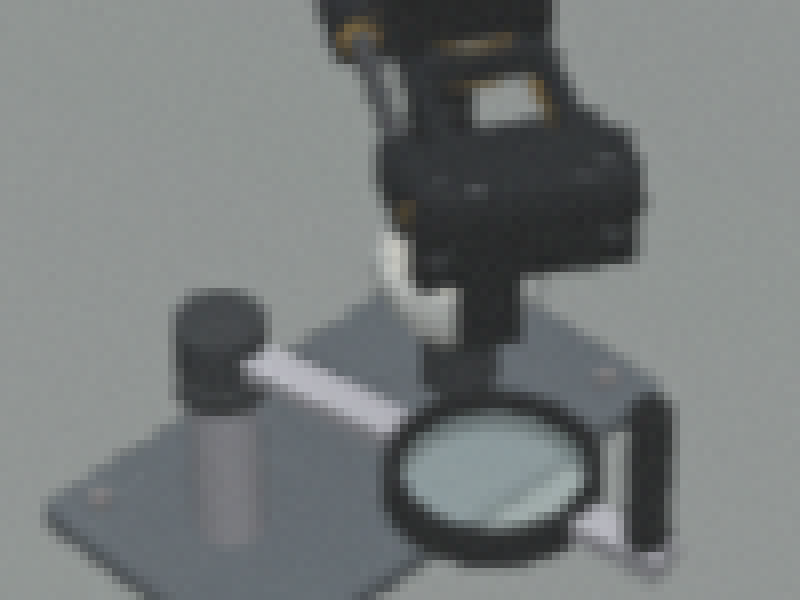

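The dish is just above the stage. The post is at crop (460,370), the stage is hidden behind the dish and finger, and the lens arm is clear.

servo_tool:
  targets:
    - [[110,0.001,-0.001,0,0],[110,0.002,-0.001,0,0],[110,0.003,-0.001,0,0],[110,0.004,-0.001,0,0],[110,0.0045,-0.001,0,0],[110,0.0045,-0.001,0,0]]

```text
t: 7.78
tcp_pos: [0.5025, -0.0924, 0.054]
eef_rot: [0.093, 0.701, -0.093, 0.701]
force: [0.3, -0.1, -0.1]
width: 0.0599
```

```bash
python3 - <<'E'
from m import *
plan((.503,-.0925,.0535),75)
E
```

```text
t 7.78 tcp [ 0.5025 -0.0924  0.054 ] toolx [-0.  0. -1.] yaw 74.9 q [-0.34  0.14  1.96  0.    1.04 -1.64] F [ 0.3 -0.1 -0.1] w 0.0599
 shift [0.0005 0.     0.0005] turn -0.1 or 179.9
```

servo_tool:
  targets:
    - [[110,0.0005,0,0,0],[110,0.001,0,0,0],[110,0.001,0,0,0]]

```text
t: 8.03
tcp_pos: [0.5026, -0.0925, 0.0536]
eef_rot: [0.093, 0.701, -0.093, 0.701]
force: [-1.5, 0.1, 4.9]
width: 0.0594
```

Contact came at the expected height, with 4.9 N upward. I release slowly.

servo_tool:
  targets:
    - [[110,-0.0005,0,0,0],[76,-0.0005,0,0,0],[70,-0.0005,0,0,0],[60,-0.0005,0,0,0],[40,-0.0005,0,0,0],[20,-0.0005,0,0,0],[0,-0.0005,0,0,0],[0,-0.0005,0,0,0]]

```text
t: 8.7
tcp_pos: [0.5026, -0.0925, 0.0536]
eef_rot: [0.093, 0.701, -0.093, 0.701]
force: [-0.2, 0.5, 0.5]
width: 0.0836
```

```bash
python3 - <<'E'
from m import *
plan((.503,-.0925,.0535),75)
E
```

```text
t 8.7 tcp [ 0.5026 -0.0925  0.0536] toolx [-0. -0. -1.] yaw 74.9 q [-0.34  0.14  1.96 -0.    1.04 -1.64] F [-0.2  0.5  0.5] w 0.0836
 shift [0.0001 0.0001 0.0004] turn -0.1 or 179.9
```

servo_tool:
  targets:
    - [[0,-0.015,0,0,0],[0,-0.04,0,0,0],[0,-0.08,0,0,0],[0,-0.12,0,0,0],[0,-0.155,0,0,0],[0,-0.17,0,0,0],[0,-0.17,0,0,0]]

```text
t: 9.28
tcp_pos: [0.5054, -0.0934, 0.2293]
eef_rot: [0.092, 0.698, -0.093, 0.704]
force: [0.3, 0.3, 0.4]
width: 0.0871
```

```bash
python3 - <<'E'
from m import *
plan((.5335,.0855,.225),25.5)
E
```

```text
t 9.28 tcp [ 0.5054 -0.0934  0.2293] toolx [ 0.009 -0.003 -1.   ] yaw 74.9 q [-0.34 -0.06  1.81  0.    1.38 -1.64] F [0.3 0.3 0.4] w 0.0871
 shift [ 0.004   0.1801 -0.0194] turn 49.4 or -130.6
```

servo_tool:
  targets:
    - [[0,0,0.03,-0.003,7],[0,0,0.065,-0.007,14],[0,0,0.105,-0.011,21],[0,0,0.14,-0.015,28],[0,0,0.165,-0.018,35],[0,0,0.18,-0.019,42],[0,0,0.18,-0.019,49],[0,0,0.18,-0.019,49.5]]

```text
t: 9.95
tcp_pos: [0.5302, 0.0877, 0.2219]
eef_rot: [0.378, 0.598, -0.379, 0.596]
force: [-0.6, -0.4, 0.8]
width: 0.0873
```

```bash
python3 - <<'E'
from m import *
t=cam('top','t7');s=cam('scene','s7')
plan((.5335,.0855,.225),25.5)
for b in blobs(t,(325,230,370,270),(0,0,140),(180,60,255)): print('t dish',b,onz(t,b[0],b[1],.064))
for b in blobs(s,(295,215,330,250),(0,0,140),(180,60,255)): print('s dish',b,onz(s,b[0],b[1],.064))
b=s['pixels'][200:275,255:355];a=t['pixels'][190:290,280:400]
cv2.imwrite('pics/c7.png',np.hstack([cv2.resize(b,(395,296),interpolation=0),cv2.resize(a,(400,296),interpolation=0)])[:,:,::-1])
E
```

```text
t 10.05 tcp [0.5302 0.0867 0.222 ] toolx [-0.002 -0.    -1.   ] yaw 25.5 q [ 0.02  0.01  1.75 -0.    1.38 -0.43] F [-0.1 -0.2 -0.4] w 0.0873
 shift [-0.003   0.0024  0.0025] turn -0.0 or 180.0
t dish (345.54333877563477, 248.33442306518555, (24.69315528869629, 24.827072143554688), 479.0) [ 0.50311018 -0.09281176  0.064     ]
t dish (367.07794189453125, 235.03799629211426, (4.494781970977783, 19.834625244140625), 44.5) [ 0.53475472 -0.14234082  0.064     ]
s dish (306.3451976776123, 228.95538997650146, (22.983301162719727, 31.818893432617188), 504.0) [ 0.5097572  -0.11228201  0.064     ]
```

View pics/c7.png

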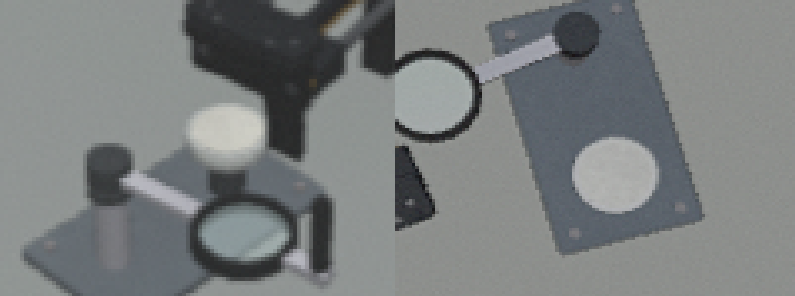

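```bash
python3 - <<'E'
from m import *
s=cam('scene')
t=cam('top')
for th in(150,165,175):
  for b in blobs(s,(295,215,330,250),(0,0,th),(180,60,255),60): print(th,'s dish',b,onz(s,b[0],b[1],.064))
  for b in blobs(t,(325,230,370,270),(0,0,th),(180,60,255),60): print(th,'t dish',b,onz(t,b[0],b[1],.064))
g=cv2.cvtColor(s['pixels'],cv2.COLOR_RGB2GRAY);print(g[220:250,299:325:1])
E
```

```text
150 s dish (311.6268539428711, 232.88452529907227, (15.190983772277832, 20.190635681152344), 235.0) [ 0.50486291 -0.0898071   0.064     ]
150 t dish (345.49998474121094, 248.40867614746094, (24.40420913696289, 24.52945327758789), 467.5) [ 0.50293673 -0.09271343  0.064     ]
165 s dish (311.9069423675537, 232.43096542358398, (13.066784858703613, 19.00235366821289), 192.0) [ 0.50322911 -0.09119399  0.064     ]
165 t dish (345.46592140197754, 248.42924118041992, (23.82444953918457, 24.130765914916992), 450.0) [ 0.50288788 -0.09263527  0.064     ]
175 s dish (312.0868949890137, 232.32073593139648, (12.322105407714844, 18.25773811340332), 174.0) [ 0.50255553 -0.09138252  0.064     ]
175 t dish (345.5499038696289, 248.23529815673828, (21.583707809448242, 23.07595443725586), 196.5) [ 0.50333987 -0.09282458  0.064     ]
[[146 146 146 146 145 146 147 147 145 147 146 144 136 119  89  62  47  40
   41  42  41  41  43  43  44  44]
 [147 145 145 144 146 146 147 145 146 147 148 146 147 144 136 120  90  63
   49  42  40  39  42  44  43  42]
 [146 148 146 146 146 146 146 145 145 145 147 146 146 147 
[... 2294 characters left out ...]
87  78  75
   93 107 105 106 105 106 105 104]
 [103 106 106 108 106 108 108 106  88  58  57  62  62  63  63  61  56  63
   87 107 106 107 104 105 106 105]
 [106 105 107 105 105 106 107 107  86  55  53  55  57  58  59  56  55  59
   87 104 106 107 106 108 106 105]
 [103 105 105 105 104 105 104 104  85  57  55  57  58  55  59  59  55  62
   88 107 108 108 106 108 106 105]
 [116 107 104 103 105 105 105 104  86  57  56  56  57  56  59  57  58  75
   95 106 108 108 108 108 105 107]
 [157 138 115 107 101 106 106 105  98  74  59  58  58  57  57  54  55  67
   81  89  95  99 105 107 105 107]
 [177 171 158 136 117 106 107 106 106  99  79  60  52  53  49  47  47  50
   56  58  62  67  72  85  94 101]]
```

```bash
python3 - <<'E'
from m import *
plan((.535,.087,.108),25.5)
s=cam('scene')
print(onz(s,335.5,258.96,.1235)) 
for p in((.535,.087,.151),(.535,.087,.096)): print(proj(s,p))
for b in blobs(s,(328,235,345,275),(0,0,0),(180,255,55),8): print('s',b)
E
```

```text
t 10.15 tcp [0.5304 0.0862 0.2225] toolx [-0.002 -0.    -1.   ] yaw 25.5 q [ 0.01  0.01  1.75 -0.    1.38 -0.43] F [ 0.1  0.1 -0.3] w 0.0873
 shift [0.1145 0.0046 0.0013] turn 0.0 or -180.0
[0.53474416 0.089601   0.1235    ]
(np.float64(335.19675046480995), np.float64(249.93767727782634))
(np.float64(334.5545791263742), np.float64(266.5291071067355))
s (335.50104904174805, 258.9567108154297, (3.2819483280181885, 23.76595115661621), 49.0)
```

servo_tool:
  targets:
    - [[0,0.02,0.005,0.001,0],[0,0.05,0.005,0.001,0],[0,0.08,0.005,0.001,0],[0,0.1,0.005,0.001,0],[0,0.112,0.005,0.001,0],[0,0.112,0.005,0.001,0],[0,0.112,0.005,0.001,0]]

```text
t: 10.78
tcp_pos: [0.5359, 0.0873, 0.1117]
eef_rot: [0.378, 0.598, -0.378, 0.598]
force: [-0.3, -1.0, 1.0]
width: 0.0874
```

```bash
python3 - <<'E'
from m import *
plan((.535,.087,.108),25.5)
s=cam('scene','s8')
b=s['pixels'][200:290,270:390]
cv2.imwrite('pics/c8.png',cv2.resize(b,(800,600),interpolation=0)[:,:,::-1])
E
```

```text
t 10.78 tcp [0.5359 0.0873 0.1117] toolx [-0.001 -0.    -1.   ] yaw 25.4 q [ 0.02  0.13  1.84  0.    1.17 -0.43] F [-0.3 -1.   1. ] w 0.0874
 shift [ 0.0037 -0.0009 -0.0001] turn -0.1 or 179.9
```

View pics/c8.png

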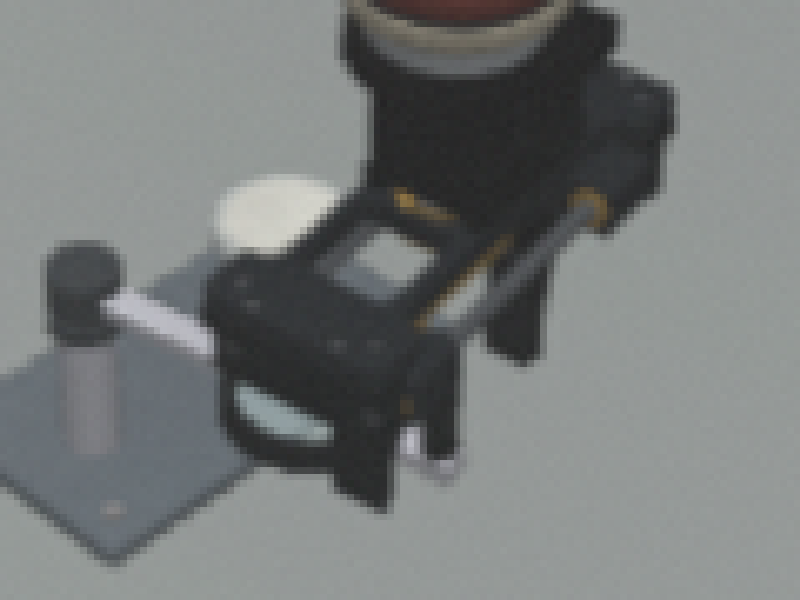

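The view shows the handle at crop (445,410), between the near finger (370,470) and the far one (515,320). I close on it.

servo_tool:
  targets:
    - [[60,0.003,-0.001,0,0],[120,0.003,-0.001,0,0],[160,0.003,-0.001,0,0],[200,0.003,-0.001,0,0],[240,0.003,-0.001,0,0],[255,0.003,-0.001,0,0],[255,0.003,-0.001,0,0],[255,0.003,-0.001,0,0]]
  squeeze: 25

```text
t: 11.5
tcp_pos: [0.535, 0.0871, 0.1087]
eef_rot: [0.378, 0.598, -0.378, 0.598]
force: [0.0, 0.3, 0.9]
width: 0.0416
```

```bash
python3 - <<'E'
from m import *
plan((.535,.087,.108),25.5)
s=cam('scene','s9')
b=s['pixels'][200:290,270:390]
cv2.imwrite('pics/c9.png',cv2.resize(b,(800,600),interpolation=0)[:,:,::-1])
E
```

```text
t 11.5 tcp [0.535  0.0871 0.1087] toolx [ 0. -0. -1.] yaw 25.4 q [ 0.02  0.14  1.85 -0.    1.16 -0.43] F [0.  0.3 0.9] w 0.0416
 shift [ 0.0007 -0.0001  0.0001] turn -0.1 or 179.9
```

View pics/c9.png

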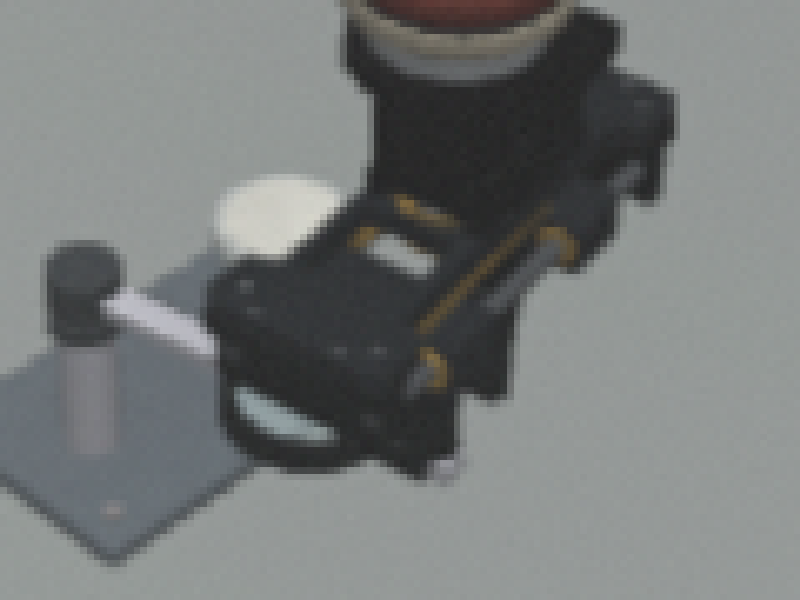

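Still closing (41.6 mm).

servo_tool:
  targets:
    - [[255,0,0,0,0],[255,0,0,0,0],[255,0,0,0,0],[255,0,0,0,0],[255,0,0,0,0],[255,0,0,0,0],[255,0,0,0,0]]

```text
t: 12.13
tcp_pos: [0.5351, 0.0871, 0.1087]
eef_rot: [0.378, 0.598, -0.378, 0.598]
force: [-0.0, 0.2, 0.4]
width: 0.0137
```

```bash
python3 - <<'E'
from m import *
o=r.get_obs()
plan((.535,.087,.108),25.5)
M=R.from_quat(o['eef_rot']).as_matrix()
# arc relative to estimated pivot
piv=np.array([.608,-.0645]);h=np.array([.535,.087]);d=h-piv
print('r',np.linalg.norm(d),np.degrees(np.arctan2(d[1],d[0])))
u=d/np.linalg.norm(d)*.168;h0=piv+u
for a in range(5,90,5):
    c,s_=np.cos(np.radians(a)),np.sin(np.radians(a))
    p=piv+np.array([c*u[0]-s_*u[1],s_*u[0]+c*u[1]]);w=np.r_[p-h0,0]
    print(a,(M.T@w)[1:].round(4),p.round(4))
E
```

```text
t 12.13 tcp [0.5351 0.0871 0.1087] toolx [ 0.  0. -1.] yaw 25.4 q [ 0.02  0.14  1.85  0.    1.16 -0.43] F [-0.   0.2  0.4] w 0.0137
 shift [ 0.0007 -0.0001  0.0001] turn -0.1 or 179.9
r 0.16817030058842136 115.7270077875047
5 [-0.0146  0.0007] [0.5222 0.0799]
10 [-0.0292  0.0027] [0.5099 0.0719]
15 [-0.0435  0.0059] [0.4984 0.0628]
20 [-0.0574  0.0104] [0.4877 0.0528]
25 [-0.0709  0.0161] [0.4779 0.0418]
30 [-0.0839  0.0229] [0.4692 0.0301]
35 [-0.0962  0.0309] [0.4615 0.0176]
40 [-0.1078  0.0398] [0.4549 0.0046]
45 [-0.1185  0.0498] [ 0.4494 -0.009 ]
50 [-0.1284  0.0606] [ 0.4452 -0.0231]
55 [-0.1373  0.0723] [ 0.4422 -0.0374]
60 [-0.1451  0.0847] [ 0.4405 -0.052 ]
65 [-0.1518  0.0978] [ 0.44   -0.0666]
70 [-0.1573  0.1113] [ 0.4408 -0.0813]
75 [-0.1617  0.1253] [ 0.4429 -0.0958]
80 [-0.1648  0.1396] [ 0.4463 -0.11  ]
85 [-0.1666  0.1542] [ 0.4509 -0.124 ]
```

servo_tool:
  targets:
    - [[255,0,-0.0073,0.0002,-2.5],[255,0,-0.0146,0.0006,-5],[255,0,-0.0219,0.0014,-7.5],[255,0,-0.0292,0.0026,-10],[255,0,-0.0364,0.004,-12.5],[255,0,-0.0435,0.0057,-15],[255,0,-0.0505,0.0078,-17.5],[255,0,-0.0575,0.0101,-20]]

```text
t: 12.8
tcp_pos: [0.4881, 0.0527, 0.1087]
eef_rot: [0.267, 0.654, -0.267, 0.655]
force: [5.0, -2.2, -4.6]
width: 0.0134
```

```bash
python3 - <<'E'
from m import *
o=r.get_obs()
plan((.4877,.0528,.108),45.5)
s=cam('scene','s10')
b=s['pixels'][200:290,250:370]
cv2.imwrite('pics/c10.png',cv2.resize(b,(800,600),interpolation=0)[:,:,::-1])
E
```

```text
t 12.8 tcp [0.4881 0.0527 0.1087] toolx [ 0.002 -0.001 -1.   ] yaw 45.6 q [-0.05  0.01  1.98 -0.    1.15 -0.85] F [ 5.  -2.2 -4.6] w 0.0134
 shift [ 0.0007 -0.0002 -0.0003] turn 0.1 or -179.9
```

View pics/c10.png

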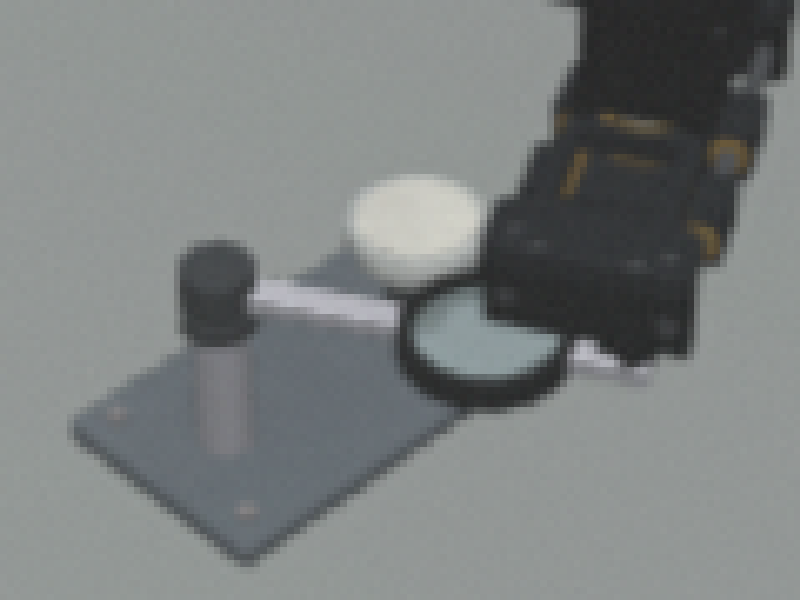

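The lens has swung about 20° with the handle held, and the dish is undisturbed at crop (415,225). I continue.

servo_tool:
  targets:
    - [[255,0,-0.0073,0.0002,-2.5],[255,0,-0.0146,0.0006,-5],[255,0,-0.0219,0.0014,-7.5],[255,0,-0.0292,0.0026,-10],[255,0,-0.0364,0.004,-12.5],[255,0,-0.0435,0.0057,-15],[255,0,-0.0505,0.0078,-17.5],[255,0,-0.0575,0.0101,-20]]

```text
t: 13.52
tcp_pos: [0.4559, 0.0048, 0.1088]
eef_rot: [0.15, 0.69, -0.15, 0.692]
force: [9.8, -0.8, -8.8]
width: 0.0134
```

servo_tool:
  targets:
    - [[255,0,-0.0073,0.0002,-2.5],[255,0,-0.0146,0.0006,-5],[255,0,-0.0219,0.0014,-7.5],[255,0,-0.0292,0.0026,-10],[255,0,-0.0364,0.004,-12.5],[255,0,-0.0435,0.0057,-15],[255,0,-0.0505,0.0078,-17.5],[255,0,-0.0575,0.0101,-20]]

```text
t: 14.18
tcp_pos: [0.4418, -0.0511, 0.1088]
eef_rot: [0.028, 0.705, -0.028, 0.708]
force: [11.4, 2.6, -10.5]
width: 0.0134
```

```bash
python3 - <<'E'
from m import *
o=r.get_obs()
plan((.4405,-.052,.108),85.5)
s=cam('scene','s11')
b=s['pixels'][190:280,250:370]
cv2.imwrite('pics/c11.png',cv2.resize(b,(800,600),interpolation=0)[:,:,::-1])
E
```

```text
t 14.18 tcp [ 0.4418 -0.0511  0.1088] toolx [ 0.005  0.001 -1.   ] yaw 85.5 q [-0.29 -0.11  2.09  0.    1.15 -1.79] F [ 11.4   2.6 -10.5] w 0.0134
 shift [ 0.0008 -0.001  -0.0012] turn -0.0 or 180.0
```

View pics/c11.png

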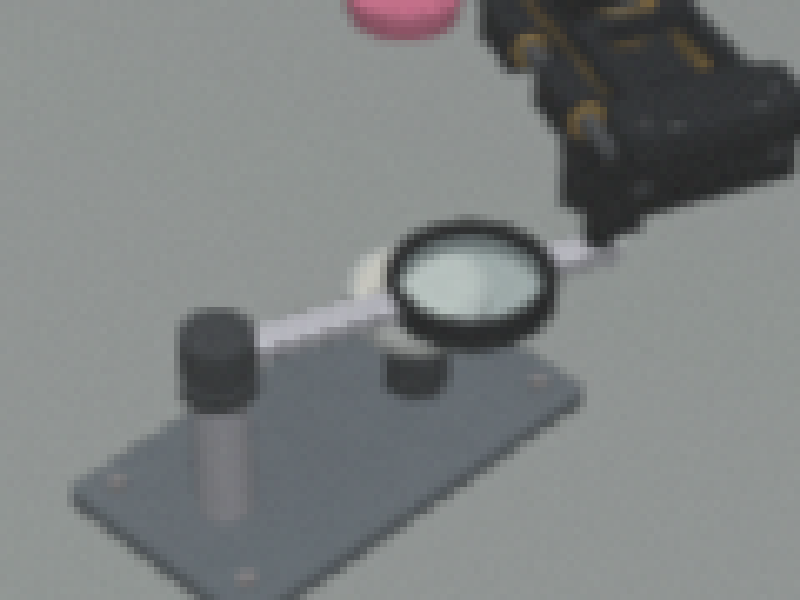

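The lens now partly covers the dish at crop (370,275), and the handle is held. Forces of 11 N toward the pivot and 10 N down suggest I am slightly too far out, so I relieve that before going on.

servo_tool:
  targets:
    - [[255,0.0005,0,0.001,0],[255,0.0005,0,0.0015,0],[255,0.0005,0,0.002,0]]

```text
t: 14.48
tcp_pos: [0.4418, -0.051, 0.1085]
eef_rot: [0.029, 0.707, -0.028, 0.707]
force: [-0.9, 3.3, 3.9]
width: 0.0133
```

```bash
python3 - <<'E'
from m import *
plan((.4405,-.052,.108),85.5)
E
```

```text
t 14.48 tcp [ 0.4418 -0.051   0.1085] toolx [ 0.     0.001 -1.   ] yaw 85.4 q [-0.29 -0.1   2.09  0.    1.15 -1.78] F [-0.9  3.3  3.9] w 0.0133
 shift [ 0.0005 -0.0011 -0.0012] turn -0.1 or 179.9
```

servo_tool:
  targets:
    - [[255,0,-0.0073,0.0003,-2.5],[255,0,-0.0145,0.0008,-5],[255,0,-0.0218,0.0016,-7.5],[255,0,-0.029,0.0029,-10],[255,0,-0.0362,0.0043,-12.5],[255,0,-0.0432,0.0061,-15],[255,0,-0.0432,0.0061,-15]]

```text
t: 15.07
tcp_pos: [0.4443, -0.0953, 0.1085]
eef_rot: [-0.064, 0.704, 0.065, 0.704]
force: [-0.9, 3.7, 5.8]
width: 0.0136
```

```bash
python3 - <<'E'
from m import *
plan((.4458,-.1085,.108),105.5)
E
```

```text
t 15.07 tcp [ 0.4443 -0.0953  0.1085] toolx [-0.  0. -1.] yaw 100.5 q [-0.39 -0.08  2.07  0.    1.15 -2.14] F [-0.9  3.7  5.8] w 0.0136
 shift [ 0.0005 -0.0133 -0.0009] turn -5.0 or 175.0
```

servo_tool:
  targets:
    - [[255,0,-0.004,0.0001,-1.4],[255,0,-0.008,0.0003,-2.8],[255,0,-0.012,0.0005,-4.1],[255,0,-0.012,0.0005,-4.1],[255,0,-0.012,0.0005,-4.1]]

```text
t: 15.48
tcp_pos: [0.4468, -0.1061, 0.1085]
eef_rot: [-0.089, 0.702, 0.089, 0.701]
force: [-2.1, 3.7, 4.8]
width: 0.0134
```

servo_tool:
  targets:
    - [[255,0,-0.001,0,-0.3],[255,0,-0.002,0,-0.7],[255,0,-0.002,0,-0.7],[255,0,-0.002,0,-0.7]]

```text
t: 15.82
tcp_pos: [0.4472, -0.108, 0.1085]
eef_rot: [-0.093, 0.701, 0.093, 0.701]
force: [-2.7, 3.3, 5.6]
width: 0.0134
```

```bash
python3 - <<'E'
from m import *
o=r.get_obs();M=R.from_quat(o['eef_rot']).as_matrix()
plan((.4458,-.1095,.108),105.7);print('Ftool',(M.T@o['force']).round(1))
E
```

```text
t 15.82 tcp [ 0.4472 -0.108   0.1085] toolx [-0.  0. -1.] yaw 105.1 q [-0.41 -0.06  2.05  0.    1.15 -2.24] F [-2.7  3.3  5.6] w 0.0134
 shift [ 0.0005 -0.0011 -0.0018] turn -0.6 or 179.4
Ftool [-5.6  3.9 -1.8]
```

servo_tool:
  targets:
    - [[255,0,-0.0005,0,-0.2],[255,0,-0.001,0,-0.3],[255,0,-0.001,0,-0.3]]

```text
t: 16.07
tcp_pos: [0.4475, -0.1089, 0.1085]
eef_rot: [-0.095, 0.701, 0.095, 0.701]
force: [-1.8, 3.9, 6.0]
width: 0.0135
```

servo_tool:
  targets:
    - [[255,0,-0.0005,0,-0.2],[255,0,-0.001,0,-0.3],[255,0,-0.001,0,-0.3]]

```text
t: 16.32
tcp_pos: [0.4478, -0.1099, 0.1085]
eef_rot: [-0.097, 0.701, 0.097, 0.7]
force: [-1.0, 3.9, 6.3]
width: 0.0135
```

```bash
python3 - <<'E'
from m import *
o=r.get_obs();M=R.from_quat(o['eef_rot']).as_matrix()
plan((.4458,-.1095,.108),105.7);print('Ftool',(M.T@o['force']).round(1))
E
```

```text
t 16.32 tcp [ 0.4478 -0.1099  0.1085] toolx [-0.     0.001 -1.   ] yaw 105.7 q [-0.41 -0.06  2.05  0.    1.15 -2.26] F [-1.   3.9  6.3] w 0.0135
 shift [ 0.0005  0.0009 -0.0018] turn 0.0 or -180.0
Ftool [-6.3  4.   0.1]
```

servo_tool:
  targets:
    - [[255,0,-0.0005,0,-0.2],[255,0,-0.001,0,-0.3],[255,0,-0.001,0,-0.3]]

```text
t: 16.57
tcp_pos: [0.4481, -0.1108, 0.1085]
eef_rot: [-0.098, 0.7, 0.099, 0.7]
force: [-2.4, 4.5, 6.5]
width: 0.0133
```

servo_tool:
  targets:
    - [[255,0,-0.0005,0,-0.2],[255,0,-0.001,0,-0.3],[255,0,-0.001,0,-0.3]]

```text
t: 16.82
tcp_pos: [0.4483, -0.1116, 0.1085]
eef_rot: [-0.1, 0.7, 0.101, 0.7]
force: [-2.8, 4.2, 5.7]
width: 0.0134
```

servo_tool:
  targets:
    - [[255,0,-0.0005,0,0],[255,0,-0.001,0,0],[255,0,-0.001,0,0]]

```text
t: 17.07
tcp_pos: [0.4484, -0.1119, 0.1085]
eef_rot: [-0.1, 0.7, 0.101, 0.7]
force: [-3.3, 7.2, 6.7]
width: 0.013
```

```bash
python3 - <<'E'
from m import *
o=r.get_obs();M=R.from_quat(o['eef_rot']).as_matrix()
plan((.4458,-.1095,.108),105.7);print('Ftool',(M.T@o['force']).round(1))
s=cam('scene','s12')
b=s['pixels'][190:280,250:370]
cv2.imwrite('pics/c12.png',cv2.resize(b,(800,600),interpolation=0)[:,:,::-1])
E
```

```text
t 17.07 tcp [ 0.4484 -0.1119  0.1085] toolx [-0.001  0.002 -1.   ] yaw 106.3 q [-0.42 -0.06  2.05  0.    1.15 -2.27] F [-3.3  7.2  6.7] w 0.013
 shift [ 0.0005  0.0031 -0.0018] turn 0.6 or -179.4
Ftool [-6.7  7.8 -1.1]
```

View pics/c12.png

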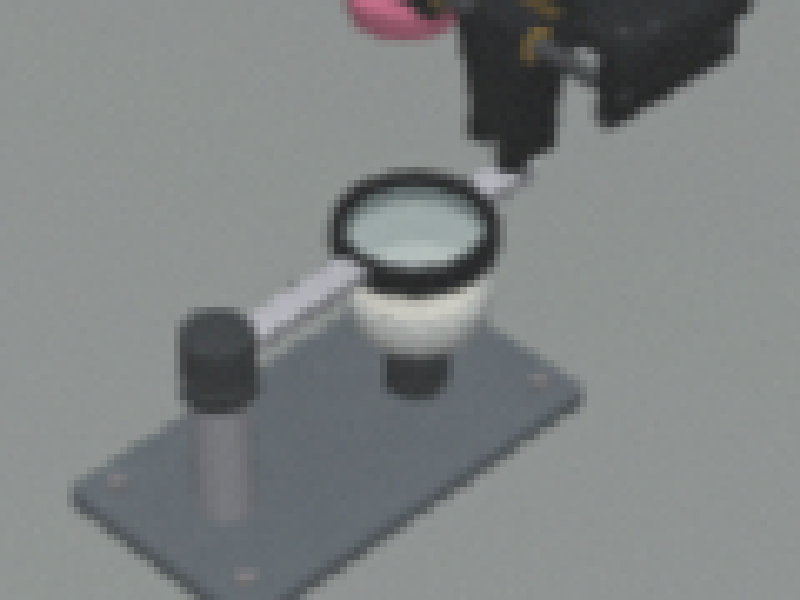

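The lens is now over the dish (ring at crop (415,235)), and the force is rising while the motion stalls, which is the stop. I press slightly more to confirm it.

servo_tool:
  targets:
    - [[255,0,-0.0005,0,0],[255,0,-0.001,0,0],[255,0,-0.0015,0,0],[255,0,-0.0015,0,0],[255,0,-0.0015,0,0]]

```text
t: 17.53
tcp_pos: [0.4485, -0.1125, 0.1084]
eef_rot: [-0.099, 0.7, 0.102, 0.699]
force: [-4.0, 10.1, 9.6]
width: 0.0136
```

```bash
python3 - <<'E'
from m import *
o=r.get_obs();M=R.from_quat(o['eef_rot']).as_matrix()
plan((.4458,-.1095,.108),105.7);print('Ftool',(M.T@o['force']).round(1))
E
```

```text
t 17.53 tcp [ 0.4485 -0.1125  0.1084] toolx [-0.002  0.004 -1.   ] yaw 106.3 q [-0.42 -0.05  2.04  0.    1.15 -2.28] F [-4.  10.1  9.6] w 0.0136
 shift [ 0.0004  0.0036 -0.0018] turn 0.6 or -179.4
Ftool [-9.6 10.8 -1.1]
```

servo_tool:
  targets:
    - [[255,0,0,0,0],[255,0,0,0,0],[255,0,0,0,0],[255,0,0,0,0],[255,0,0,0,0],[255,0,0,0,0]]

```text
t: 18.03
tcp_pos: [0.4485, -0.1125, 0.1084]
eef_rot: [-0.099, 0.7, 0.102, 0.699]
force: [-4.2, 10.0, 9.6]
width: 0.013
```

```bash
python3 - <<'E'
from m import *
o=r.get_obs();M=R.from_quat(o['eef_rot']).as_matrix()
plan((.4458,-.1095,.108),105.7);print('Ftool',(M.T@o['force']).round(1))
s=cam('scene','s13');t=cam('top','t13')
b=s['pixels'][190:280,250:370]
cv2.imwrite('pics/c13.png',np.hstack([cv2.resize(s['pixels'],(400,300)),cv2.resize(t['pixels'],(400,300))])[:,:,::-1])
c=onz(s,312,196+0,.094)
for b in blobs(s,(295,205,330,240),(0,0,0),(180,255,60),20): print(b,onz(s,b[0],b[1],.092))
E
```

```text
t 18.03 tcp [ 0.4485 -0.1125  0.1084] toolx [-0.002  0.004 -1.   ] yaw 106.3 q [-0.42 -0.05  2.04  0.    1.15 -2.28] F [-4.2 10.   9.6] w 0.013
 shift [ 0.0004  0.0036 -0.0018] turn 0.6 or -179.4
Ftool [-9.5 10.8 -1.2]
(311.6579761505127, 224.2430248260498, (15.81031608581543, 23.37410545349121), 42.5) [ 0.50300132 -0.09294488  0.092     ]
(325.4311828613281, 208.58352994918823, (8.120590209960938, 10.20645809173584), 54.0) [ 0.43372859 -0.13804655  0.092     ]
```

View pics/c13.png

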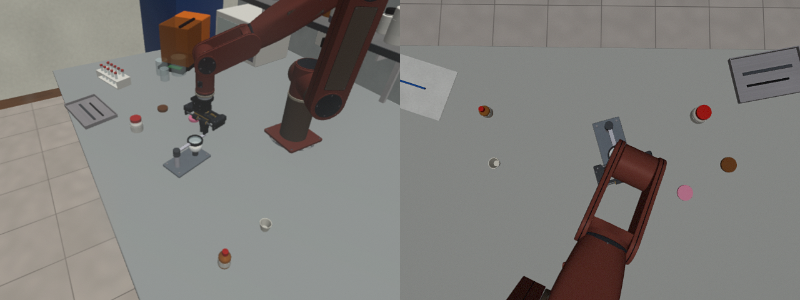

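The ring centre measures (0.503, −0.093), which is over the stage. The crucible, bottle, jar and look-alikes stand where they were, and the hold is steady. I hand in the job.

```bash
python3 -c "
from station import r
print(r.finish_job()); o=r.get_obs(); print(o['t'],o['force'],o['width'])"
```

```text
the job is handed in; nothing more can be done
None
the job is handed in; nothing more can be done
```

The dish is on the viewer's stage, released, and the magnifier arm is held at its stop. I handed the job in at about 18 s of robot time, with the gripper still holding the handle.

**Dish:** I gripped it across its diameter (width 59.9 mm) and set it down at the expected height with about 5 N of contact.
- **Centring:** the two cameras disagree slightly. The scene view puts it about 0.5 mm off centre, the top view about 1.7 mm, and I left it there.

**Magnifier arm:** the first part of the swing ran slightly too wide. Forces reached about 11 N sideways and 10 N down, so I corrected the path before going on.

**Last checks:**
- At the stop the push levelled off at 10.8 N, against the 4.2 N spring. The pose stayed unchanged over the final half second.
- The lens ring measured over the stage centre, at (0.503, −0.093).
- The crucible, bottle, jar and the two look-alikes looked to be where they started.
- **Remaining load:** about 9.6 N of vertical load was still on the grip at hand-in.

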